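Set the stirrer speed by fingertip and start it

ROBOT

A 7-joint arm with a two-finger parallel gripper is mounted at the origin on the work surface. World frame = base frame: x ahead of the robot, y to its left, z up, the work surface at z = 0. Lengths are in m, angles in rad, forces in N, time in s.
With the tool pointing down it reaches from about 0.4 to 0.85 m from the base axis. Payload 10.4 kg.
Tool frame: the origin (TCP) lies between the finger pads; the fingertips stand manip.finger_overhang ahead of it and the grasp point (between the pads) lies 11 mm behind it (manip.finger_overhang is the distance from the TCP to the fingertips, in m); x points along the fingers, z is the direction in which the jaws open and shut, and the axes are right-handed (so a half turn about x gives the same grasp; the last joint's range is limited). The gripper opens to 85 mm and grips with 20 to 120 N. Pads are 22 mm wide; open, the fingers measure 114 mm over their backs; the gripper's body (76 mm by 85 mm) begins 54 mm behind the grasp point. The pads swing forward as they close: fully open they stand 13 mm farther back than shut.
Start: joints at [1.219, 0.332, -0.065, 1.46, 0.022, 1.35, -0.088], TCP at [0.202, -0.592, 0.239] pointing down, gripper open.
Joint ranges: [-2.6, 2.6], [-0.5, 2.12], [-1.47, 1.34], [0.16, 2.42], [-1.27, 4.41], [0.06, 2.06], [-2.6, 2.6]. Speed limits (rad/s): [2.22, 2.22, 2.79, 2.79, 3.14, 3.14, 3.14].

INTERFACE

Orientations are given as a unit quaternion [x, y, z, w].
In Python, from workcell import get_obs, camera, workorder, manip gives the robot as it stands. The module is installed in compiled form; this text tells all that it offers.
- The arm moves only by the tool play_rows, never from a script. Its argument "increments" is text: rows parted by semicolons, each of 4 numbers parted by spaces: the shift along the tool's x, y, z in m, then the turn about the tool's x in rad. A call has 1 to 20 rows; each row shifts and turns the pose as measured when the row begins, along the tool's axes as they then stand; what a row does not reach is not made up. A row lasts 1/10 s, in which the tool goes at most 50 mm and 8.59 degrees, less where a joint would pass 70% of its speed; a pose out of reach is approached as far as the arm can. A call is refused whole if a number of a shift passes 0.05 or a number of a turn 0.15, either way. A call with a gripper value outside its range is refused whole. "hand" is the gripper command: -1 is fully open, 1 is shut, values between are in proportion, set as the call begins (left out, the last holds). The fingers move at their own pace and stop on an object; "squeeze" is the grip in N (left out, the last holds). Time passes only in rows, so rows that do not move let the fingers close. It gives the time, the measured TCP pose, the force and the opening at its end, in the units of the state.
- get_obs(): the state, without advancing time (a new reading comes with each control period).
- camera(name): name is "scene" or "top"; returns a dict with "img" (384x512x3 uint8, blue, green, red), "fov_y" (degrees; the focal length in pixels is half the picture's height over the tangent of half this angle, whatever the lens; pixels are square), "cx", "cy" (the principal point, pixels), "R" (3x3) and "t" (3): a world point X has camera coordinates R X + t. Camera axes: x right, y down, z forward; pixel columns grow to the right and rows downward; lengths in m; the calibration is good to about 2 mm. A picture is of the moment at which its call begins. There is no depth.
- workorder.hand_in(): hands the job in, once; it reports no verdict.
The state is a dict: "clock": time; "joint_pos": joint angles; "joint_velocities": joint speeds; "tau": joint torques, N m; "position": TCP position; "ee_rot": TCP orientation; "ft_force": force on the tool from outside, world axes, zero at the start; "torque": the same for the moment, N m; "grip_width": opening from 0.0 (shut) to 1.0 (fully open).
Only numpy, scipy, OpenCV 4.12 (cv2) and the standard library are available. Lean on these libraries where they do the work, as an engineer would, in place of code of your own. Each camera call takes 0.05 s, during which the arm holds its last target.

TASK

Start the magnetic stirrer at speed five: with a fingertip push the pointer of its speed selector round clockwise, click by click, until it rests in the click at the large orange mark, without going a click too far; only then press the green start button down with a fingertip, let it spring back and move clear. Push gently, and leave the beaker on its plate and everything around the stirrer standing where it is.

Things in the scene. Friction and masses are not known exactly. Their poses are not given: they have to be found in the camera images.
- stirrer: White bench stirrer fixed to the bench, 220 mm deep (x), 350 mm wide (y); origin at the centre of its underside on the bench, front (-x) towards the robot at yaw 0. On the +y side a white square plate (150 mm, top 95 mm above the bench) carries the beaker; on the -y side a flat blue console, 70 mm above the bench, has the speed selector and, 95 mm in front of its axis, the start button.
- dial_axis (a point): Point on the selector's vertical axis, on the console (70 mm above the bench). The selector is a black disc, 52 mm across, top 11 mm above the console, with an upright grey bar across it: 12 mm thick, from 10 to 36 mm above the console, reaching 20 mm behind the axis and 42 mm out on the pointer side, where a white line runs along its top. Push the bar's side 30 to 35 mm from the axis.
- pointer_tip (a point): Outer end of the selector's pointer (the long side of the bar), at its top edge: 42 mm from the axis, 36 mm above the console. The horizontal direction from dial_axis to this point is where the selector points.
- speed5_mark (a point): Centre of the large orange dot (13 mm) on the console at speed five, 56 mm from the selector's axis. The other seven positions have smaller white dots, growing with speed. At speed five the pointer points at this dot, 45 degrees clockwise (seen from above) from the stirrer's +x.
- selector (a joint): Selector angle in rad, growing clockwise seen from above. Eight clicks 0.5236 (30 degrees) apart: speed 0 at 0, five at 2.618, seven (last) at 3.665. Starts in a click from 0 to 3. A spring detent holds each click and resists with up to about 0.11 N m (some 3 N at the pointer); past half-way it snaps by itself into the next click, ahead of the finger.
- start_top (a point): Centre of the top face of the green round start button (32 mm across), which is pressed straight down.
- start (a joint): Travel of the start button in m: 0 released, 0.006 fully down; a spring pushes back with 5 N at full travel. It counts as pressed from 0.004.
- beaker: Empty glass beaker standing on the plate, 72 mm across, 95 mm tall, origin at the centre of its underside; not to be moved.
- amber_bottle: Brown bottle with black cap, 60 mm across, 130 mm tall, on the bench beside the console; origin at the centre of its underside; not to be moved.
- white_jar: White jar with red cap, 54 mm across, 85 mm tall, on the bench beside the console; origin at the centre of its underside; not to be moved.
- flask: Conical glass flask, 76 mm across the foot, 108 mm tall, on the bench on the plate's side; origin at the centre of its underside; not to be moved.
- vial: Small brown vial with blue cap, 26 mm across, 50 mm tall, on the bench on the plate's side; origin at the centre of its underside; not to be moved.
- eraser: White block eraser 50 x 22 x 13 mm on the bench in front of the stirrer; origin at the centre of its underside; not to be moved.

How it is judged:
By the outcome, as a careful person would: the job done as asked, in the order asked, and still so for the second after the job is handed in, with the robot touching nothing.
It also fails if it takes over 64 s, if anything falls off the work surface, if the arm or the gripper's body presses on something with over 40 N, if the wrist force passes 120 N, or if a joint passes its speed limit or range.

## Working session

There is one attempt and no reset: what is moved stays moved. The work goes in short steps, Python scripts to look and compute and a tool call to move; the robot and the scene stay as the last step left them, time stands still between calls to the robot, and variables do not carry over. Pictures are saved under pics/ and viewed, and the job is handed in when it is done.

Besides the shell and the picture viewer there is one more tool, called after "Request:" by a JSON object that holds its "fn" and its "kwargs". play_rows: Moves the arm, as the interface text tells. Its arguments: {"type":"object","properties":{"increments":{"type":"string"},"hand":{"type":"number"},"squeeze":{"type":"number"}},"required":["increments"]}

```bash
mkdir -p pics
cat > h.py <<'E'
import numpy as np, cv2
from workcell import get_obs, camera, workorder, manip
def K(c):
    f=192/np.tan(np.radians(c['fov_y'])/2); return f,c['cx'],c['cy']
def proj(c,X):
    f,cx,cy=K(c); p=np.asarray(c['R'])@np.asarray(X)+np.asarray(c['t']); return np.array([cx+f*p[0]/p[2],cy+f*p[1]/p[2]])
def ray(c,u,v,z):
    f,cx,cy=K(c); R=np.asarray(c['R']);t=np.asarray(c['t']); o=-R.T@t; d=R.T@np.array([(u-cx)/f,(v-cy)/f,1]); s=(z-o[2])/d[2]; return o+s*d
def save(c,name,box=None):
    im=c['img']
    if box: 
        x0,y0,x1,y1=box; im=im[y0:y1,x0:x1]
    s=min(800/im.shape[1],600/im.shape[0]); cv2.imwrite('pics/'+name,cv2.resize(im,None,fx=s,fy=s,interpolation=cv2.INTER_CUBIC)); print(name,'scale',s)
E
python3 - <<'E'
from h import *
import pickle
o=get_obs(); print({k:np.round(v,3) for k,v in o.items()}, manip.finger_overhang)
for n in('scene','top'):
    c=camera(n); pickle.dump(c,open(n+'.pkl','wb')); save(c,n+'1.png'); print(n,c['fov_y'],c['cx'],c['cy'],-np.array(c['R']).T@c['t'])
E
```

```text
{'clock': np.float64(0.0), 'joint_pos': array([ 1.219,  0.333, -0.065,  1.461,  0.022,  1.35 , -0.089]), 'joint_velocities': array([-0.001, -0.   , -0.003,  0.001, -0.001,  0.   , -0.001]), 'tau': array([ 1.0000e-03, -6.2544e+01,  5.0000e-02, -3.9160e+01,  1.6000e-02,
        1.0000e-02, -0.0000e+00]), 'position': array([ 0.202, -0.591,  0.239]), 'ee_rot': array([ 0.412,  0.576, -0.411,  0.575]), 'ft_force': array([-0.594, -0.528,  0.805]), 'torque': array([-0.037,  0.019,  0.021]), 'grip_width': np.float64(1.001)} 0.008
scene1.png scale 1.5625
scene 55.333081718886696 254.30502490139088 191.64010025788428 [0.91450109 0.49293529 0.74462941]
top1.png scale 1.5625
top 51.81778982902914 252.41249108533128 190.49222903670727 [0.40492496 0.05441312 0.92221264]
```

View pics/scene1.png

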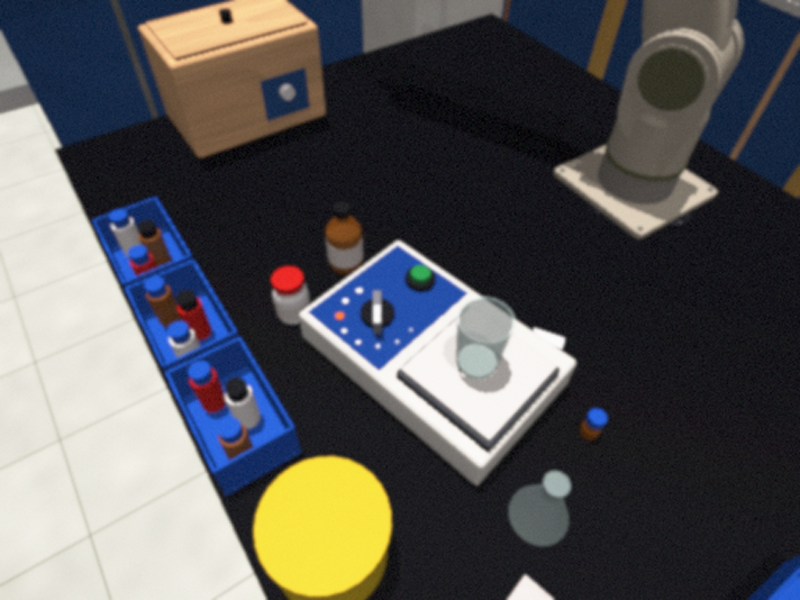

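View pics/top1.png

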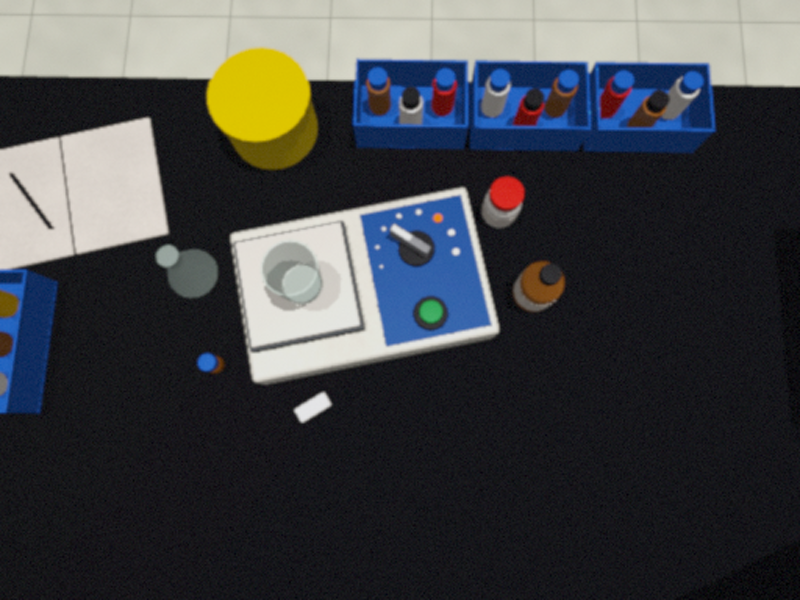

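The scene picture shows the stirrer, with its console dial near (377,313), the button near (420,275) and the orange dot near (340,316). In the top view the dial is near (416,248), the orange dot near (438,217) and the button near (431,312). I'll enlarge both.

Run:
```python
from h import *
import pickle
c=pickle.load(open('top.pkl','rb')); save(c,'top_crop.png',(220,115,330,225))
c=pickle.load(open('scene.pkl','rb')); save(c,'scene_crop.png',(185,145,305,240))
```

```text
top_crop.png scale 5.454545454545454
scene_crop.png scale 6.315789473684211
```

View pics/top_crop.png

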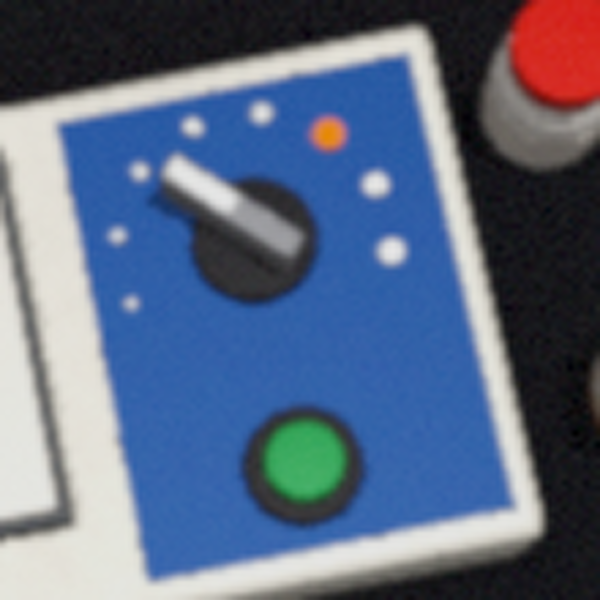

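View pics/scene_crop.png

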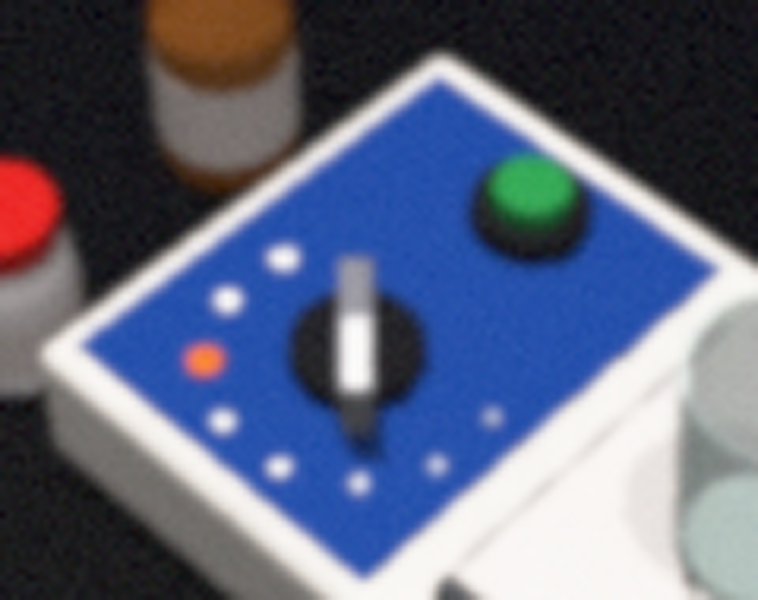

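In the top crop, the eight dots run from speed 0 at (131,303) to speed 7 at (391,251), with orange at (329,133). The pointer's white end, near (175,165), points roughly at dot 2 or 3. I'll fit the dots and bar next.

```bash
cat > fit.py <<'E'
from h import *
import pickle
from scipy.optimize import least_squares
T=pickle.load(open('top.pkl','rb'));S=pickle.load(open('scene.pkl','rb'))
def tp(p): return (220+(p[0]+.5)/5.4545-.5,115+(p[1]+.5)/5.4545-.5)
def sp(p): return (185+(p[0]+.5)/6.3158-.5,145+(p[1]+.5)/6.3158-.5)
dt=[(131,303),(118,236),(140,171),(193,127),(262,113),(329,133),(376,184),(391,251)]
ds=[(492,417),(436,465),(359,484),(279,467),(222,421),(205,361),(227,300),(283,258)]
def dots(p):
    a=p[2]+np.radians(105)-np.arange(8)*np.pi/6   # world angle
    return np.c_[p[0]+.056*np.cos(a),p[1]+.056*np.sin(a)]
for nm,P in (('top',[ray(T,*tp(q),.07)[:2] for q in dt]),('scene',[ray(S,*sp(q),.07)[:2] for q in ds])):
    P=np.array(P); f=least_squares(lambda p:(dots(p)-P).ravel(),[P[:,0].mean(),P[:,1].mean(),0])
    print(nm,f.x,'deg',np.degrees(f.x[2]),'rms mm',1e3*np.sqrt(np.mean(f.fun**2)))
    if nm=='top': a=f.x
    else: b=f.x
m=(a+b)/2
# tip at z=.106
for nm,q in (('top',ray(T,*tp((172,165)),.106)),('scene',ray(S,*sp((357,392)),.106))):
    d=q[:2]-(a if nm=='top' else b)[:2]; ang=np.degrees(np.arctan2(d[1],d[0])); print(nm,q,'len',np.hypot(*d),'ang',ang,'speed',(105+np.degrees(m[2])-ang)/30)
print('mean',m, np.degrees(m[2]))
print('btn top z.085',ray(T,*tp((305,459)),.085),ray(S,*sp((532,188)),.085))
c,s=np.cos(m[2]),np.sin(m[2]);
print('expected btn',m[:2]+np.array([[c,-s],[s,c]])@[-.095,0])
for z in (.08,.085,.09,.095): print(z,ray(T,*tp((305,459)),z)[:2]-ray(S,*sp((532,188)),z)[:2])
E
python3 fit.py
```

```text
top [0.64403219 0.04697157 0.22439152] deg 12.856687147923973 rms mm 0.14407515040627825
scene [0.64313876 0.04700725 0.22673955] deg 12.991219151611318 rms mm 0.22298771183516378
top [0.66529047 0.08031182 0.106     ] len 0.039540956072731635 ang 57.477768615122145 speed 2.0148728178215167
scene [0.66558422 0.08334793 0.106     ] len 0.04271350912822614 ang 58.29885723389595 speed 1.9875031971957229
mean [0.64358547 0.04698941 0.22556553] 12.923953149767645
btn top z.085 [0.5522826  0.02546291 0.085     ] [0.54896025 0.02395535 0.085     ]
expected btn [0.55099203 0.02574194]
0.08 [0.0069732  0.00488954]
0.085 [0.00332234 0.00150756]
0.09 [-0.00032851 -0.00187442]
0.095 [-0.00397936 -0.0052564 ]
```

Run:
```python
from h import *
import pickle
c=pickle.load(open('top.pkl','rb')); save(c,'top_bk.png',(145,120,245,220))
c=pickle.load(open('scene.pkl','rb')); save(c,'scene_bk.png',(265,170,375,290))
```

```text
top_bk.png scale 6.0
scene_bk.png scale 5.0
```

View pics/top_bk.png

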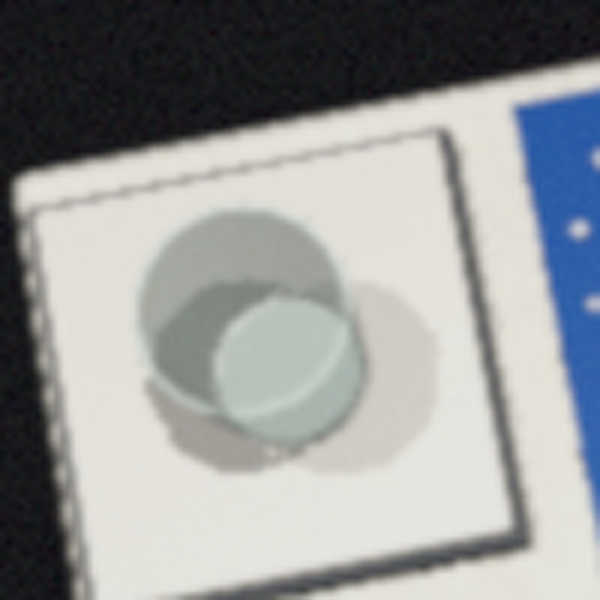

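View pics/scene_bk.png

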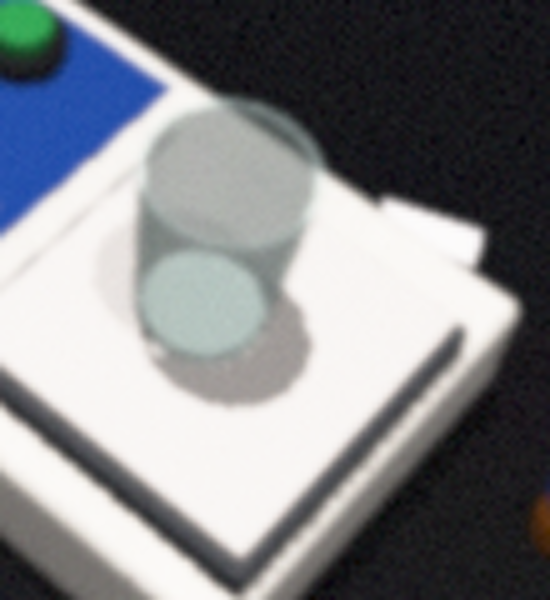

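The beaker rim centre is near (245,313) in the top crop and (233,174) in the scene crop.

Run:
```python
from h import *
import pickle
T=pickle.load(open('top.pkl','rb'));S=pickle.load(open('scene.pkl','rb'))
a=ray(T,145+245.5/6-.5,120+313.5/6-.5,.19); b=ray(S,265+233.5/5-.5,170+174.5/5-.5,.19); print(a,b)
b0=ray(T,145+289.5/6-.5,120+368.5/6-.5,.095); b1=ray(S,265+203.5/5-.5,170+303.5/5-.5,.097);print(b0,b1)
y=.2256;R=np.array([[np.cos(y),np.sin(y)],[-np.sin(y),np.cos(y)]])
ax=np.array([.6436,.0470])
for q in (a,b,b0,b1): print('rel. axis, stirrer frame',R@(q[:2]-ax))
def g(d,phi,rr=.0325):pass
```

```text
[0.58245452 0.20196667 0.19      ] [0.58352896 0.20556563 0.19      ]
[0.58555059 0.20410466 0.095     ] [0.58211655 0.20359398 0.097     ]
rel. axis, stirrer frame [-0.02493138  0.16471754]
rel. axis, stirrer frame [-0.0230791   0.16798495]
rel. axis, stirrer frame [-0.02143551  0.16610878]
rel. axis, stirrer frame [-0.02489677  0.16637921]
```

```bash
cat >> h.py <<'E'
from scipy.spatial.transform import Rotation as Ro
def st():
    o=get_obs(); M=Ro.from_quat(o['ee_rot']).as_matrix()
    print('t',round(float(o['clock']),2),'p',np.round(o['position'],4),'F',np.round(o['ft_force'],1),'q7',np.round(o['joint_pos'],2),'w',round(float(o['grip_width']),3))
    print('x',np.round(M[:,0],3),'yaw y',round(float(np.degrees(np.arctan2(M[1,1],M[0,1]))),1),'yaw z',round(float(np.degrees(np.arctan2(M[1,2],M[0,2]))),1))
    return o,M
def delta(target):
    o,M=st(); d=M.T@(np.array(target)-o['position']); print('tool delta to',np.round(target,4),':',np.round(d,4)); return d
E
python3 -c "
from h import *
delta([.655,.11,.239])"
```

```text
t 0.1 p [ 0.2017 -0.5912  0.2386] F [-0.2  0.2  0.2] q7 [ 1.22  0.33 -0.06  1.46  0.02  1.35 -0.09] w 1.002
x [-0.     0.001 -1.   ] yaw y 18.8 yaw z -71.2
tool delta to [0.655 0.11  0.239] : [ 2.000e-04  6.554e-01 -5.173e-01]
```

Request:
{"fn": "play_rows", "kwargs": {"increments": "0 0.02 -0.015 0;0 0.03 -0.024 0;0 0.03 -0.024 0;0 0.03 -0.024 0;0 0.03 -0.024 0;0 0.03 -0.024 0;0 0.03 -0.024 0;0 0.03 -0.024 0;0 0.03 -0.024 0;0 0.03 -0.024 0", "hand": 1, "squeeze": 20}}

```text
clock: 1.1
position: [0.4033, -0.2707, 0.2342]
ee_rot: [0.414, 0.576, -0.415, 0.57]
ft_force: [0.9, -0.1, -0.0]
grip_width: -0.003
```

```bash
python3 -c "
from h import *
delta([.655,.11,.239])"
```

```text
t 1.1 p [ 0.4033 -0.2707  0.2342] F [ 0.9 -0.1 -0. ] q7 [ 0.84  0.05 -0.35  1.8   0.02  1.3  -0.77] w -0.003
x [-0.007  0.005 -1.   ] yaw y 18.2 yaw z -71.8
tool delta to [0.655 0.11  0.239] : [-0.0048  0.3581 -0.2829]
```

```bash
python3 -c "
from h import *
delta([.635,.09,.239])"
```

```text
t 1.1 p [ 0.4033 -0.2707  0.2342] F [ 0.9 -0.1 -0. ] q7 [ 0.84  0.05 -0.35  1.8   0.02  1.3  -0.77] w -0.003
x [-0.007  0.005 -1.   ] yaw y 18.2 yaw z -71.8
tool delta to [0.635 0.09  0.239] : [-0.0048  0.3329 -0.2701]
```

Request:
{"fn": "play_rows", "kwargs": {"increments": "0 0.033 -0.027 0;0 0.033 -0.027 0;0 0.033 -0.027 0;0 0.033 -0.027 0;0 0.033 -0.027 0;0 0.033 -0.027 0;0 0.033 -0.027 0;0 0.033 -0.027 0;0 0.033 -0.027 0;0 0.02 -0.015 0;0 0 0 -0.1;0 0 0 -0.1;0 0 0 -0.1;0 0 0 -0.1;0 0 0 -0.1;0 0 0 -0.1;0 0 0 -0.1"}}

```text
clock: 2.8
position: [0.6284, 0.0963, 0.2265]
ee_rot: [0.183, 0.69, -0.181, 0.676]
ft_force: [0.4, 0.8, -0.1]
grip_width: -0.003
```

```bash
python3 -c "
from h import *
delta([.635,.09,.239])
for n in('top','scene'): save(camera(n),n+'2.png')"
```

```text
t 2.8 p [0.6284 0.0963 0.2265] F [ 0.4  0.8 -0.1] q7 [ 0.31  0.47 -0.74  1.4   0.3   1.4  -0.94] w -0.003
x [-0.018  0.007 -1.   ] yaw y 60.2 yaw z -29.8
tool delta to [0.635 0.09  0.239] : [-0.0127 -0.0023  0.0086]
top2.png scale 1.5625
scene2.png scale 1.5625
```

View pics/scene2.png

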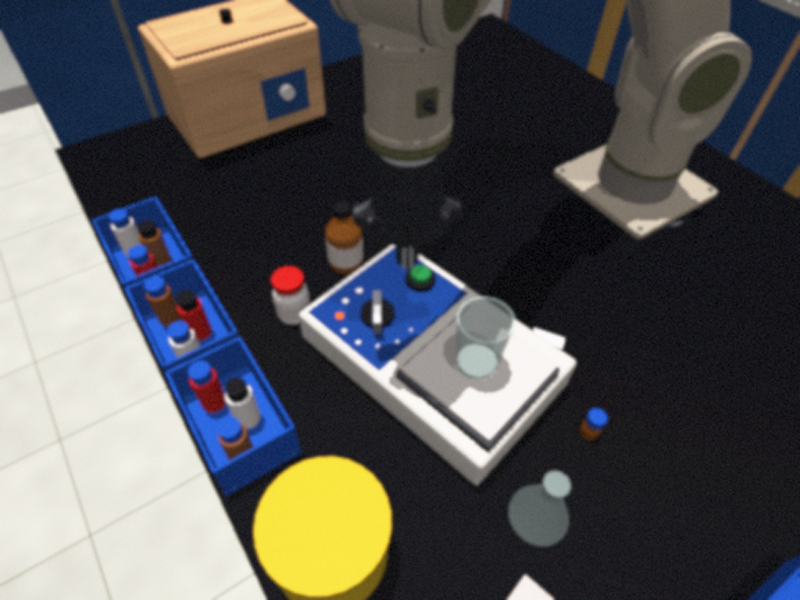

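View pics/top2.png

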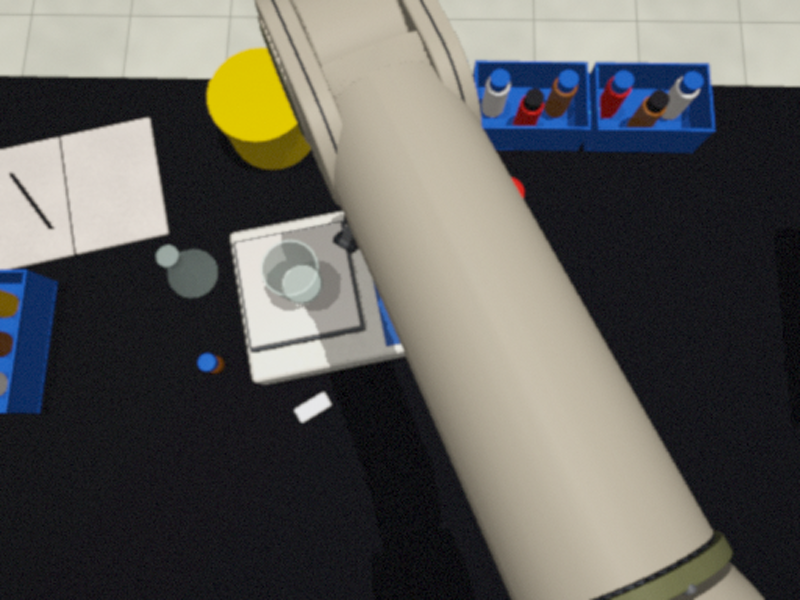

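The scene view shows the closed fingers near (408,268), with the dial still in view below. In the top view the arm hides the dial. I'll descend in stages.

Request:
{"fn": "play_rows", "kwargs": {"increments": "0 -0.002 0.008 0.04;0.01 0 0 0;0.02 0 0 0;0.02 0 0 0;0.015 0 0 0;0 0 0 0"}}

```text
clock: 3.5
position: [0.6336, 0.0893, 0.1561]
ee_rot: [0.203, 0.685, -0.202, 0.67]
ft_force: [0.5, -0.1, 0.0]
grip_width: -0.001
```

```bash
python3 -c "
from h import *
delta([.635,.09,.097])
c=camera('scene'); save(c,'s3.png',(185,100,345,240))
o=get_obs();M=Ro.from_quat(o['ee_rot']).as_matrix()
for x in(.008,-.05):
  for y in(-.011,.011):
    for z in (-.0145,.0145): print(x,y,z,(proj(c,o['position']+M@[x,y,z])-[185,100]+.5)*5)"
```

```text
t 3.5 p [0.6336 0.0893 0.1561] F [ 0.5 -0.1  0. ] q7 [ 0.31  0.53 -0.71  1.47  0.34  1.28 -1.01] w -0.001
x [-0.02   0.007 -1.   ] yaw y 56.7 yaw z -33.3
tool delta to [0.635 0.09  0.097] : [0.059  0.0016 0.002 ]
s3.png scale 4.285714285714286
0.008 -0.011 -0.0145 [386.75521899 430.89175171]
0.008 -0.011 0.0145 [318.57298064 431.44023221]
0.008 0.011 -0.0145 [387.75518721 471.28187473]
0.008 0.011 0.0145 [318.33912152 471.83973455]
-0.05 -0.011 -0.0145 [388.30108721 337.98539608]
-0.05 -0.011 0.0145 [315.92985115 338.5688832 ]
-0.05 0.011 -0.0145 [389.39339954 379.11823815]
-0.05 0.011 0.0145 [315.63052327 379.71235439]
```

View pics/s3.png

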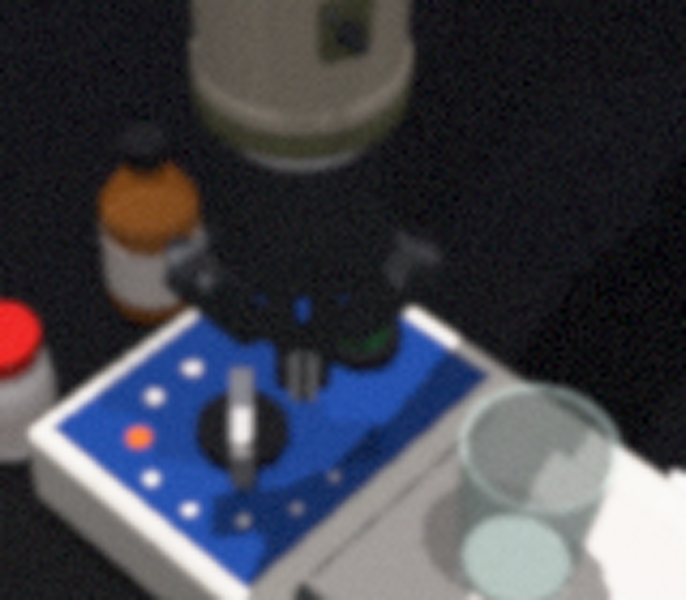

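The closed fingertip is at about x 278–326, bottom y 400, which agrees with my projection. The pointer end is at about (243,485), and the beaker is well clear on the right.

Request:
{"fn": "play_rows", "kwargs": {"increments": "0.02 0.001 0.001 0;0.02 0 0 0;0.01 0 0 0;0.005 0 0 0;0 0 0 0"}}

```text
clock: 4.05
position: [0.6373, 0.0909, 0.1052]
ee_rot: [0.205, 0.682, -0.202, 0.672]
ft_force: [0.4, -1.0, -0.1]
grip_width: 0.001
```

```bash
cat > look.py <<'E'
from h import *
import sys
c=camera('scene'); save(c,sys.argv[1],(185,130,305,240))
o,M=st()
ax=np.array([.6436,.0470]); d=o['position'][:2]+0.008*M[:2,0]-ax
print('finger tip rel axis: r',round(np.hypot(*d)*1e3,1),'ang',round(float(np.degrees(np.arctan2(d[1],d[0]))),1),'tipz',round(float(o['position'][2]-.008),4))
# project bar for each speed, top white end
for k in range(2,7):
    a=np.radians(105+12.92-30*k); print(k,np.round((proj(c,[ax[0]+.042*np.cos(a),ax[1]+.042*np.sin(a),.106])-[185,130])*5.4545),end=' ')
print()
E
python3 look.py s4.png
```

```text
s4.png scale 5.454545454545454
t 4.1 p [0.6376 0.0911 0.1058] F [-0.1 -0.7  0.2] q7 [ 0.29  0.58 -0.69  1.52  0.37  1.19 -1.04] w 0.002
x [-0.011  0.008 -1.   ] yaw y 56.5 yaw z -33.5
finger tip rel axis: r 44.6 ang 97.9 tipz 0.0978
2 [304. 417.] 3 [252. 407.] 4 [214. 377.] 5 [202. 337.] 6 [217. 298.]
```

View pics/s4.png

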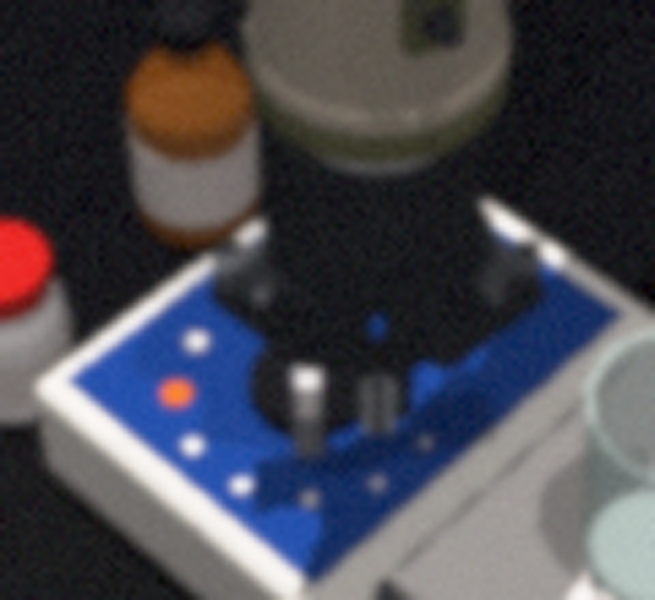

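The finger (378,400) stands beside the bar (308,400), with a clear gap between them. I'll go down a little more and then push gently.

Request:
{"fn": "play_rows", "kwargs": {"increments": "0.008 -0.001 0 0;0.004 0 0.003 0;0 0 0 0"}}

```text
clock: 4.4
position: [0.6406, 0.0885, 0.0949]
ee_rot: [0.206, 0.681, -0.202, 0.673]
ft_force: [0.2, -0.3, -0.4]
grip_width: 0.001
```

```bash
cat > plan.py <<'E'
from h import *
import sys
# usage: bar angle phi(deg), perpendicular offset of finger centre, r
phi,off,r=map(float,sys.argv[1:4]); z=float(sys.argv[4]) if len(sys.argv)>4 else .097
ax=np.array([.6436,.0470]); p=np.radians(phi)
t=ax+r*np.array([np.cos(p),np.sin(p)])+off*np.array([-np.sin(p),np.cos(p)])
o,M=st(); d=o['position'][:2]+.008*M[:2,0]-ax
u=np.array([np.cos(p),np.sin(p)]);v=np.array([-u[1],u[0]])
print('now along bar',round(d@u*1e3,1),'perp',round(d@v*1e3,1))
tgt=np.array([*t,z]); tgt[:2]-=.008*M[:2,0]
print('delta',np.round(M.T@(tgt-o['position']),4),'turn',round(float(np.radians(np.degrees(np.arctan2(M[1,1],M[0,1]))-phi)),3))
E
python3 plan.py 57.9 20.5e-3 .033
```

```text
t 4.4 p [0.6406 0.0885 0.0949] F [ 0.2 -0.3 -0.4] q7 [ 0.29  0.59 -0.68  1.52  0.38  1.17 -1.04] w 0.001
x [-0.008  0.009 -1.   ] yaw y 56.5 yaw z -33.5
now along bar 33.6 perp 24.7
delta [-0.0021 -0.0005  0.0042] turn -0.024
```

Request:
{"fn": "play_rows", "kwargs": {"increments": "0 -0.001 0.002 0;0 0 0.002 0;0 0.001 0.002 0.05;0 0.001 0.002 0.05;0 0.001 0.002 0.05;0 0 0 0"}}

```text
clock: 5.0
position: [0.6492, 0.0852, 0.0951]
ee_rot: [0.257, 0.664, -0.253, 0.654]
ft_force: [-0.2, 0.5, 0.3]
grip_width: -0.001
```

```bash
python3 plan.py 37.9 20.5e-3 .033; python3 look.py s5.png
```

```text
t 5.0 p [0.6492 0.0852 0.0951] F [-0.2  0.5  0.3] q7 [ 0.27  0.6  -0.65  1.5   0.36  1.18 -1.17] w -0.001
x [-0.011  0.01  -1.   ] yaw y 47.7 yaw z -42.3
now along bar 27.9 perp 26.8
delta [-0.002  0.004  0.007] turn 0.171
s5.png scale 5.454545454545454
t 5.05 p [0.6492 0.0853 0.0951] F [-1.2 -0.4 -0.1] q7 [ 0.27  0.6  -0.65  1.5   0.36  1.18 -1.17] w -0.001
x [-0.011  0.01  -1.   ] yaw y 47.8 yaw z -42.2
finger tip rel axis: r 38.7 ang 81.9 tipz 0.0871
2 [304. 417.] 3 [252. 407.] 4 [214. 377.] 5 [202. 337.] 6 [217. 298.]
```

View pics/s5.png

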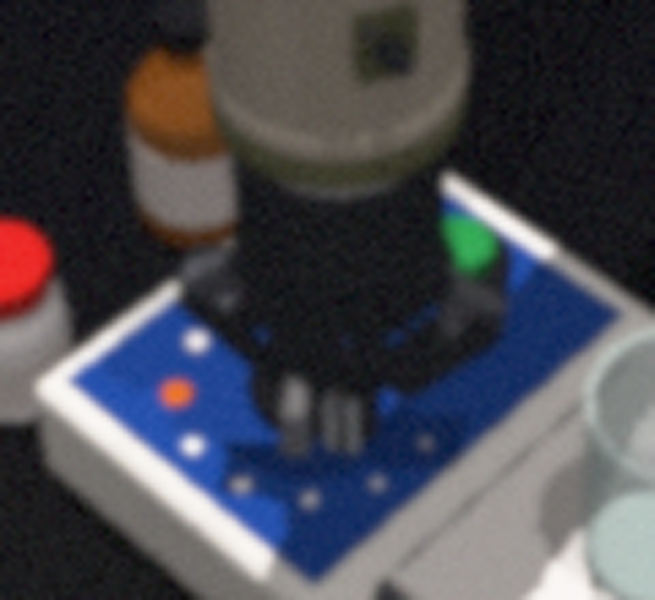

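The bar's end has moved from about (308,440) to (297,440), so contact has started, within force noise of about 1 N. I'll continue past the half-way point of this click.

```bash
python3 plan.py 36 20e-3 .033
```

```text
t 5.05 p [0.6492 0.0853 0.0951] F [-1.2 -0.4 -0.1] q7 [ 0.27  0.6  -0.65  1.5   0.36  1.18 -1.17] w -0.001
x [-0.011  0.01  -1.   ] yaw y 47.8 yaw z -42.2
now along bar 27.0 perp 27.8
delta [-0.002   0.0043  0.0088] turn 0.206
```

Request:
{"fn": "play_rows", "kwargs": {"increments": "0 0.0015 0.002 0.05;0 0.0015 0.002 0.05;0 0.0015 0.002 0.05;0 0 0 0"}}

```text
clock: 5.45
position: [0.6563, 0.0841, 0.0951]
ee_rot: [0.304, 0.644, -0.302, 0.634]
ft_force: [-1.0, 0.4, -0.2]
grip_width: -0.001
```

```bash
python3 plan.py 36 20e-3 .033; python3 look.py s6.png
```

```text
t 5.45 p [0.6563 0.0841 0.0951] F [-1.   0.4 -0.2] q7 [ 0.25  0.61 -0.62  1.48  0.35  1.18 -1.3 ] w -0.001
x [-0.012  0.01  -1.   ] yaw y 39.3 yaw z -50.7
now along bar 32.0 perp 22.7
delta [-0.002   0.0008  0.0027] turn 0.057
s6.png scale 5.454545454545454
t 5.5 p [0.6561 0.0842 0.0951] F [0.1 0.5 0.8] q7 [ 0.25  0.61 -0.62  1.48  0.35  1.18 -1.3 ] w 0.002
x [-0.012  0.01  -1.   ] yaw y 39.4 yaw z -50.6
finger tip rel axis: r 39.3 ang 71.5 tipz 0.0871
2 [304. 417.] 3 [252. 407.] 4 [214. 377.] 5 [202. 337.] 6 [217. 298.]
```

View pics/s6.png

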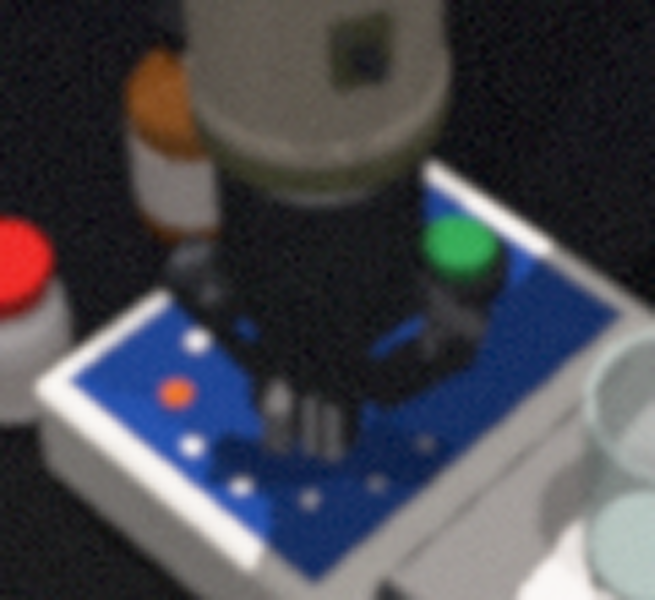

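The bar's end is now at about (278,430), near the half-way point.

Request:
{"fn": "play_rows", "kwargs": {"increments": "0 0.001 0.002 0.05;0 0.001 0.002 0.05;0 0 0 0;0 0 0 0"}}

```text
clock: 5.9
position: [0.6602, 0.0821, 0.0953]
ee_rot: [0.333, 0.63, -0.331, 0.619]
ft_force: [0.1, 0.7, 0.2]
grip_width: 0.0
```

```bash
python3 plan.py 34 20e-3 .033; python3 look.py s7.png
```

```text
t 5.9 p [0.6602 0.0821 0.0953] F [0.1 0.7 0.2] q7 [ 0.24  0.61 -0.6   1.47  0.34  1.18 -1.39] w 0.0
x [-0.012  0.01  -1.   ] yaw y 34.0 yaw z -56.0
now along bar 33.3 perp 19.9
delta [-0.0017 -0.0003 -0.0001] turn 0.0
s7.png scale 5.454545454545454
t 5.95 p [0.6602 0.0821 0.0952] F [ 0.2 -0.6  0.2] q7 [ 0.24  0.61 -0.6   1.47  0.34  1.18 -1.39] w -0.0
x [-0.012  0.01  -1.   ] yaw y 34.0 yaw z -56.0
finger tip rel axis: r 38.8 ang 64.9 tipz 0.0872
2 [304. 417.] 3 [252. 407.] 4 [214. 377.] 5 [202. 337.] 6 [217. 298.]
```

View pics/s7.png

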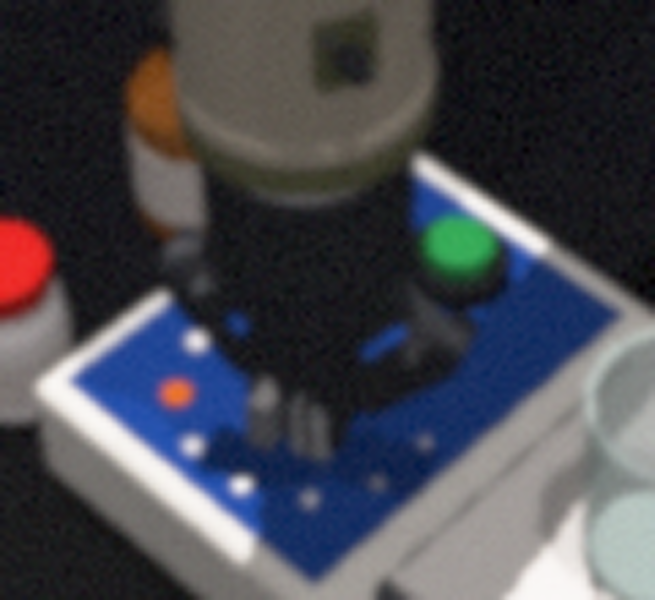

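```bash
cat > barproj.py <<'E'
from h import *
import sys
c=camera('scene'); ax=np.array([.6436,.0470])
box=list(map(int,sys.argv[2:6])) if len(sys.argv)>2 else [200,185,260,225]
im=c['img'][box[1]:box[3],box[0]:box[2]]; s=min(800/im.shape[1],600/im.shape[0])
im=cv2.resize(im,None,fx=s,fy=s,interpolation=cv2.INTER_CUBIC)
im=cv2.convertScaleAbs(im,alpha=1.6,beta=10)
for k,col in((2,(255,255,0)),(3,(0,255,0)),(4,(0,255,255)),(5,(255,0,255)),(6,(0,0,255))):
    a=np.radians(117.92-30*k);u=np.array([np.cos(a),np.sin(a)]);v=np.array([-u[1],u[0]])
    P=[[*(ax+.042*u+e*.006*v),z] for e,z in((1,.08),(1,.106),(-1,.106),(-1,.08))]
    q=np.array([(proj(c,p)-box[:2]+.5)*s for p in P]).astype(int); cv2.polylines(im,[q],False,col,1)
cv2.imwrite('pics/'+sys.argv[1],im)
E
python3 barproj.py b1.png
```

```text
(no output)
```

View pics/b1.png

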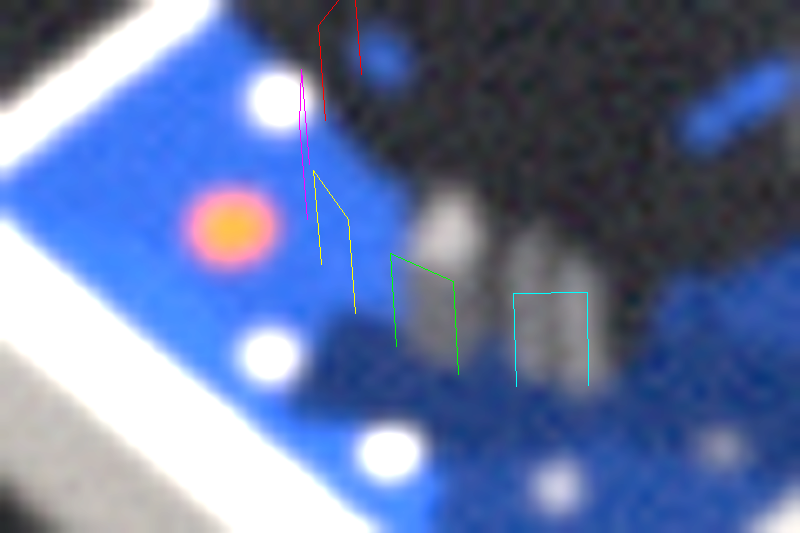

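The bar's end now sits at about x 410–472, close to the drawn click-3 outline (392–458, known offset about +10) and ahead of the finger. It has snapped into click 3, so on to click 4.

Request:
{"fn": "play_rows", "kwargs": {"increments": "0 0.001 0.002 0.05;0 0.001 0.002 0.05;0 0.001 0.002 0.05;0 0.001 0.002 0.05;0 0.001 0.002 0.05;0 0.001 0.002 0.05;0 0 0 0"}}

```text
clock: 6.7
position: [0.6682, 0.0786, 0.0951]
ee_rot: [0.422, 0.576, -0.42, 0.56]
ft_force: [-0.7, 0.3, -0.3]
grip_width: -0.006
```

```bash
python3 plan.py 17 20e-3 .033;python3 plan.py 4 20e-3 .033; python3 barproj.py b2.png
```

```text
t 6.7 p [0.6682 0.0786 0.0951] F [-0.7  0.3 -0.3] q7 [ 0.2   0.61 -0.54  1.44  0.3   1.19 -1.65] w -0.006
x [-0.016  0.014 -1.   ] yaw y 16.9 yaw z -73.1
now along bar 32.6 perp 23.2
delta [-0.0019  0.0003  0.0032] turn -0.002
t 6.7 p [0.6682 0.0786 0.0951] F [-0.7  0.3 -0.3] q7 [ 0.2   0.61 -0.54  1.44  0.3   1.19 -1.65] w -0.006
x [-0.016  0.014 -1.   ] yaw y 16.9 yaw z -73.1
now along bar 26.6 perp 30.0
delta [-0.0021  0.004   0.0111] turn 0.225
```

View pics/b2.png

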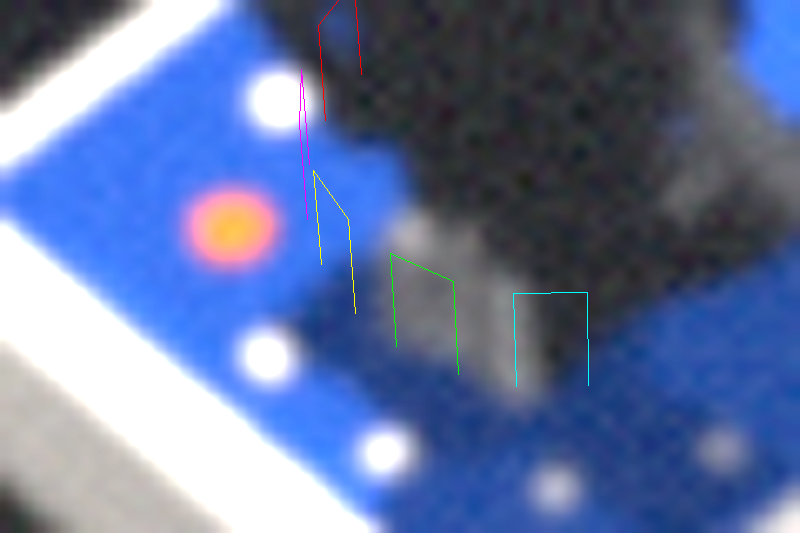

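The bar's left edge is now at about x 380. It is moving but still short of half-way to click 4.

Request:
{"fn": "play_rows", "kwargs": {"increments": "0 0.001 0.0025 0.05;0 0.001 0.0025 0.05;0 0.001 0.0025 0.05;0 0.001 0.0025 0.05;0 0 0 0"}}

```text
clock: 7.25
position: [0.674, 0.0716, 0.0951]
ee_rot: [0.474, 0.533, -0.473, 0.517]
ft_force: [-0.4, -0.7, -0.2]
grip_width: -0.003
```

```bash
python3 plan.py 4 20e-3 .033; python3 barproj.py b3.png
```

```text
t 7.25 p [0.674  0.0716 0.0951] F [-0.4 -0.7 -0.2] q7 [ 0.18  0.61 -0.5   1.43  0.28  1.19 -1.81] w -0.003
x [-0.016  0.016 -1.   ] yaw y 5.9 yaw z -84.1
now along bar 31.9 perp 22.6
delta [-0.0019  0.001   0.0026] turn 0.033
```

View pics/b3.png

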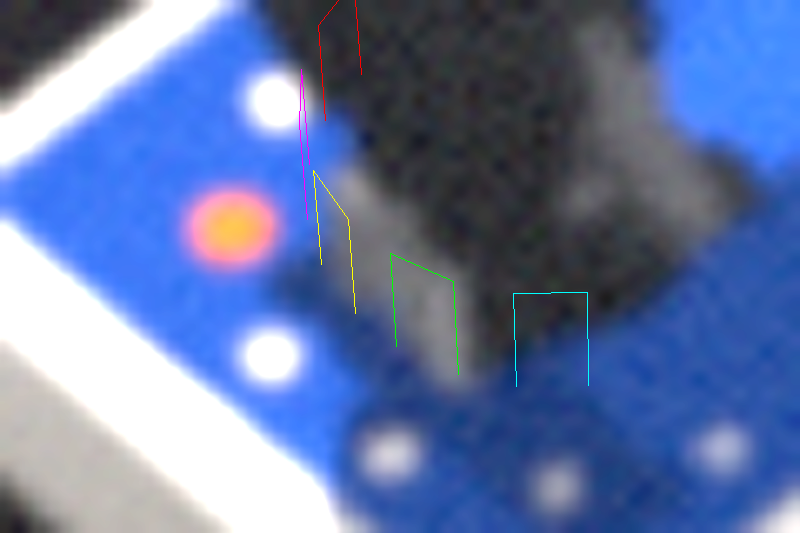

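The bar's left edge is at about x 333, against an expected 323 for click 4. I'll push slightly more, which still stays short of click 4.

Request:
{"fn": "play_rows", "kwargs": {"increments": "0 0.001 0.002 0.02;0 0 0.001 0.02;0 0 0 0;0 0 0 0"}}

```text
clock: 7.7
position: [0.675, 0.0688, 0.095]
ee_rot: [0.484, 0.524, -0.483, 0.508]
ft_force: [-0.5, 0.0, 0.4]
grip_width: -0.0
```

```bash
python3 plan.py 4 20e-3 .033; python3 barproj.py b4.png
```

```text
t 7.7 p [0.675  0.0688 0.095 ] F [-0.5  0.   0.4] q7 [ 0.18  0.61 -0.49  1.43  0.28  1.19 -1.84] w -0.0
x [-0.016  0.016 -1.   ] yaw y 3.8 yaw z -86.2
now along bar 32.8 perp 19.7
delta [-0.002   0.0002 -0.0004] turn -0.004
```

View pics/b4.png

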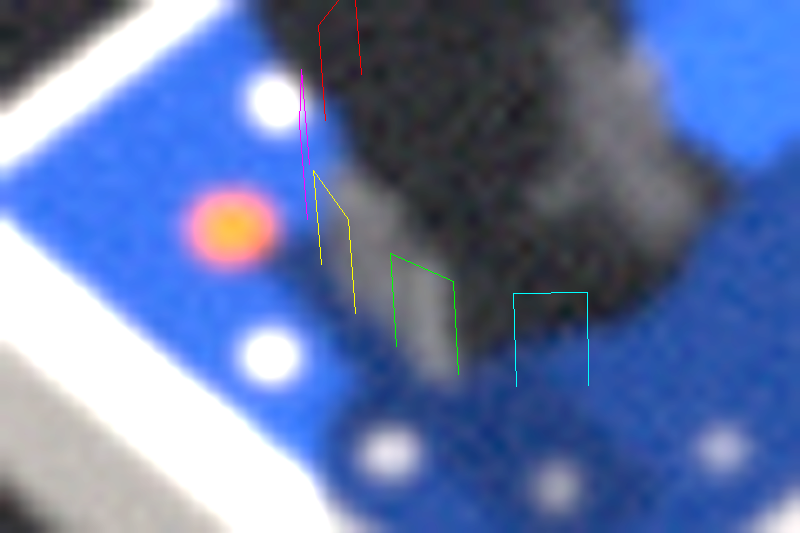

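The bar stayed put (left edge still about 333) while the finger advanced 3 mm, so it has snapped into click 4 ahead of the finger. Last click next, to speed 5.

Request:
{"fn": "play_rows", "kwargs": {"increments": "0 0.001 0.002 0.05;0 0.001 0.002 0.05;0 0.001 0.002 0.05;0 0.001 0.002 0.05;0 0.001 0.002 0.05;0 0.001 0.002 0.05;0 0 0 0"}}

```text
clock: 8.45
position: [0.68, 0.0631, 0.0951]
ee_rot: [0.557, 0.447, -0.555, 0.427]
ft_force: [0.5, 1.3, -1.1]
grip_width: -0.003
```

```bash
python3 plan.py -13 20e-3 .033;python3 plan.py -25 20e-3 .033; python3 barproj.py b5.png
```

```text
t 8.45 p [0.68   0.0631 0.0951] F [ 0.5  1.3 -1.1] q7 [ 0.15  0.61 -0.43  1.42  0.23  1.18 -2.11] w -0.003
x [-0.016  0.024 -1.   ] yaw y -13.6 yaw z -103.6
now along bar 31.7 perp 24.0
delta [-0.002   0.0013  0.004 ] turn -0.011
t 8.45 p [0.68   0.0631 0.0951] F [ 0.5  1.3 -1.1] q7 [ 0.15  0.61 -0.43  1.42  0.23  1.18 -2.11] w -0.003
x [-0.016  0.024 -1.   ] yaw y -13.6 yaw z -103.6
now along bar 26.0 perp 30.1
delta [-0.0022  0.0048  0.0112] turn 0.199
```

View pics/b5.png

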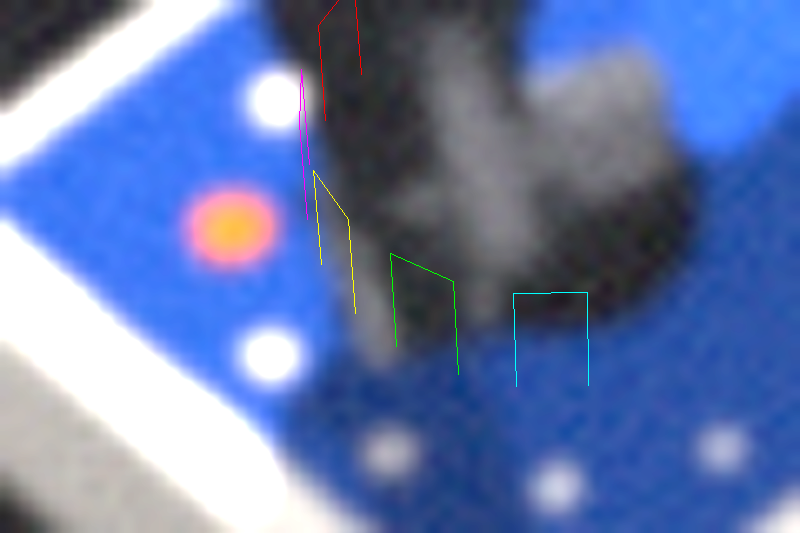

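The bar and finger are at about x 330–400, and the bar is moving past click 4.

Request:
{"fn": "play_rows", "kwargs": {"increments": "0 0.001 0.0025 0.05;0 0.001 0.0025 0.05;0 0.001 0.0025 0.05;0 0.001 0.0025 0.04;0 0 0 0"}}

```text
clock: 9.0
position: [0.6814, 0.0542, 0.0953]
ee_rot: [0.594, 0.394, -0.593, 0.374]
ft_force: [-0.8, -1.0, -0.2]
grip_width: -0.004
```

```bash
python3 plan.py -25 20e-3 .033; python3 barproj.py b6.png
```

```text
t 9.0 p [0.6814 0.0542 0.0953] F [-0.8 -1.  -0.2] q7 [ 0.14  0.6  -0.4   1.42  0.21  1.17 -2.27] w -0.004
x [-0.013  0.025 -1.   ] yaw y -24.2 yaw z -114.2
now along bar 31.0 perp 22.6
delta [-0.0018  0.0019  0.0026] turn 0.014
```

View pics/b6.png

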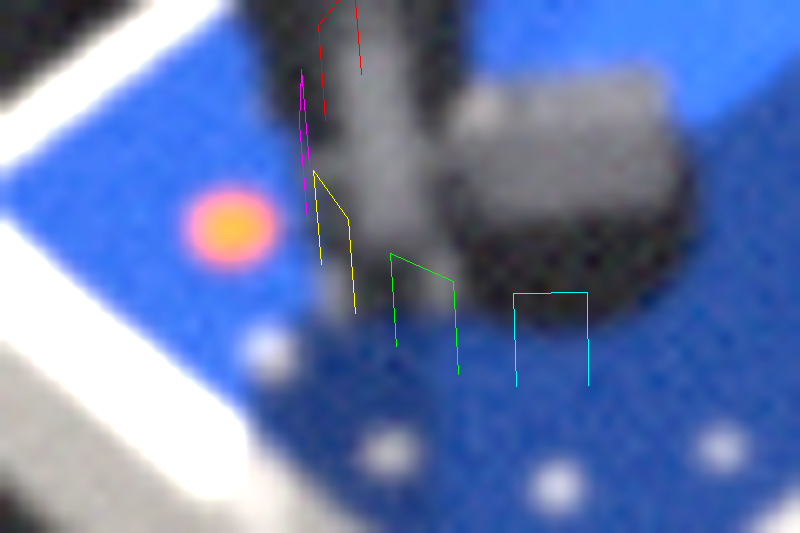

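The rear end of the bar is now visible and lies nearly horizontal at x 460–670, y 70–210, which suggests speed 5. I'll back the finger off and check.

Request:
{"fn": "play_rows", "kwargs": {"increments": "0 0 -0.005 0;0 0 -0.01 0;0 0 -0.01 0;-0.005 0 -0.005 0;-0.02 0 0 0;-0.03 0 0 0;-0.03 0 0 0;-0.03 0 0 0;-0.02 0 0 0;0 0 0 0"}}

```text
clock: 10.05
position: [0.6963, 0.087, 0.2368]
ee_rot: [0.592, 0.399, -0.59, 0.377]
ft_force: [0.6, -0.3, 0.7]
grip_width: -0.002
```

```bash
python3 barproj.py b7.png 190 160 270 220; python3 look.py s8.png; python3 -c "
from h import *
save(camera('top'),'top8.png')"
```

```text
s8.png scale 5.454545454545454
t 10.15 p [0.6952 0.0868 0.2333] F [ 0.2  0.6 -0.9] q7 [ 0.09  0.55 -0.41  1.2   0.18  1.44 -2.27] w 0.002
x [-0.02   0.027 -0.999] yaw y -23.4 yaw z -113.4
finger tip rel axis: r 65.2 ang 37.9 tipz 0.2253
2 [304. 417.] 3 [252. 407.] 4 [214. 377.] 5 [202. 337.] 6 [217. 298.] 
top8.png scale 1.5625
```

View pics/b7.png

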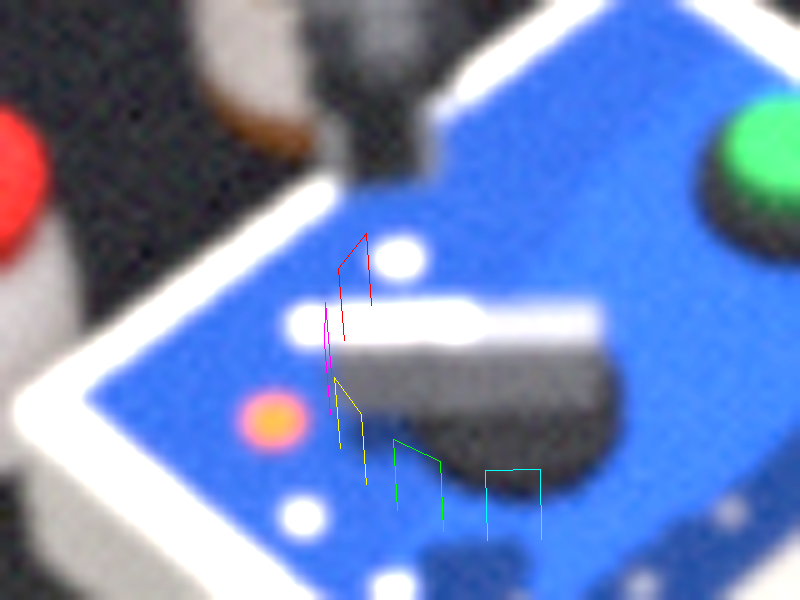

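View pics/s8.png

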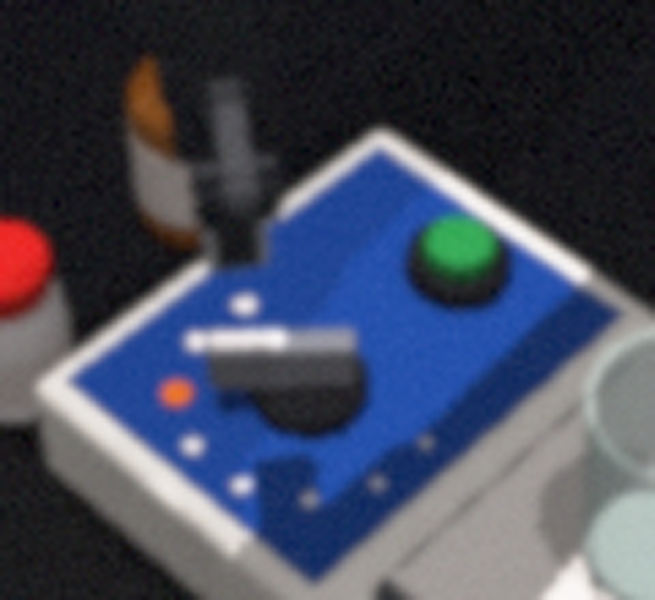

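The finger is clear. The bar lies with its tip at about (205,340), matching the click-5 prediction of (202,337); click 4 would be (214,377) and click 6 (217,298). So the selector is at speed 5, and I'll move over to the button.

Run:
```python
from h import *
c=camera('scene'); ax=[.6436,.0470]
for k in (4,5,6):
    a=np.radians(117.92-30*k)
    print(k,[np.round((proj(c,[ax[0]+r*np.cos(a),ax[1]+r*np.sin(a),.106])-[185,130])*5.4545) for r in(.042,-.02)])
delta([.551,.0255,.2])
```

```text
4 [array([214., 377.]), array([345., 317.])]
5 [array([202., 337.]), array([352., 335.])]
6 [array([217., 298.]), array([346., 354.])]
t 10.25 p [0.6945 0.0862 0.2314] F [-0.3 -0.3 -0.6] q7 [ 0.09  0.55 -0.41  1.2   0.18  1.44 -2.27] w -0.002
x [-0.023  0.026 -0.999] yaw y -23.4 yaw z -113.4
tool delta to [0.551  0.0255 0.2   ] : [ 0.0331 -0.1065  0.1132]
```

Request:
{"fn": "play_rows", "kwargs": {"increments": "0 -0.02 0.02 0;0 -0.02 0.02 0;0 -0.02 0.02 0;0 -0.02 0.02 0;0 -0.02 0.02 0;0 -0.005 0.01 0;0 0 0 -0.1;0 0 0 -0.1;0 0 0 -0.1;0 0 0 -0.1;0 0 0 -0.1;0 0 0 -0.1;0 0 0 -0.1;0 0 0 -0.1;0 0 0 0"}}

```text
clock: 11.75
position: [0.5434, 0.0232, 0.2145]
ee_rot: [0.382, 0.614, -0.386, 0.573]
ft_force: [-0.2, 0.2, -0.5]
grip_width: 0.002
```

```bash
python3 -c "
from h import *
delta([.551,.0255,.15])"
```

```text
t 11.75 p [0.5434 0.0232 0.2145] F [-0.2  0.2 -0.5] q7 [ 0.35  0.25 -0.53  1.65  0.09  1.32 -1.34] w 0.002
x [-0.051  0.027 -0.998] yaw y 24.3 yaw z -65.8
tool delta to [0.551  0.0255 0.15  ] : [0.064  0.0102 0.0039]
```

Request:
{"fn": "play_rows", "kwargs": {"increments": "0.01 0.006 0.003 0;0.02 0.004 0.001 0;0.02 0 0 0;0.01 0 0 0;0 0 0 0"}}

```text
clock: 12.25
position: [0.5522, 0.025, 0.1477]
ee_rot: [0.385, 0.612, -0.39, 0.57]
ft_force: [-0.3, 0.4, 0.2]
grip_width: 0.0
```

```bash
python3 -c "
from h import *
delta([.551,.0255,.1])
c=camera('scene');save(c,'s9.png',(185,100,345,240))"
```

```text
t 12.25 p [0.5522 0.025  0.1477] F [-0.3  0.4  0.2] q7 [ 0.33  0.33 -0.52  1.7   0.13  1.2  -1.38] w 0.0
x [-0.054  0.027 -0.998] yaw y 23.5 yaw z -66.6
tool delta to [0.551  0.0255 0.1   ] : [0.0477 0.0009 0.0013]
s9.png scale 4.285714285714286
```

View pics/s9.png

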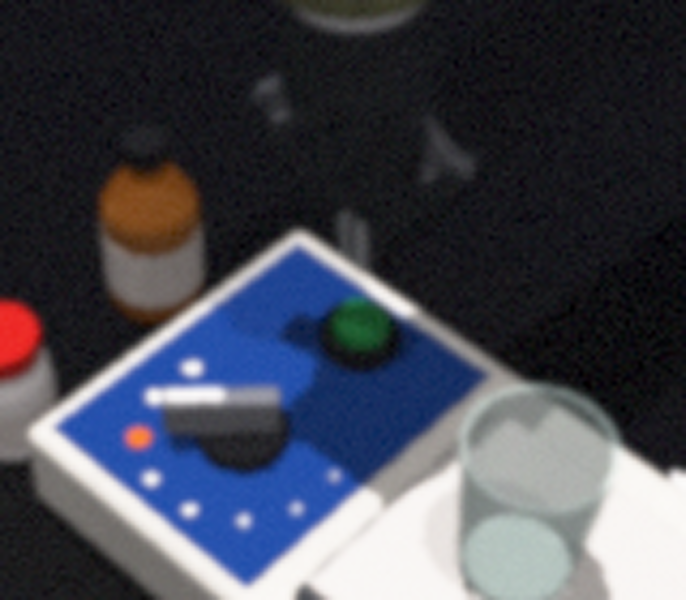

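The fingertip (353,268) hangs above the green button (360,322), and the bar still lies at click 5. Descending.

Request:
{"fn": "play_rows", "kwargs": {"increments": "0.015 0 0.001 0;0.015 0.001 0 0;0.009 0 0 0;0.002 0 0 0;0 0 0 0"}}

```text
clock: 12.8
position: [0.5526, 0.0257, 0.1055]
ee_rot: [0.386, 0.611, -0.39, 0.57]
ft_force: [-1.2, 0.9, -0.2]
grip_width: -0.0
```

```bash
python3 -c "
from h import *
delta([.551,.0255,.09])"
```

```text
t 12.8 p [0.5526 0.0257 0.1055] F [-1.2  0.9 -0.2] q7 [ 0.32  0.37 -0.51  1.74  0.16  1.12 -1.4 ] w -0.0
x [-0.051  0.027 -0.998] yaw y 23.4 yaw z -66.7
tool delta to [0.551  0.0255 0.09  ] : [ 0.0155 -0.001   0.0002]
```

Request:
{"fn": "play_rows", "kwargs": {"increments": "0.005 -0.001 0 0;0.003 0 0 0;0.002 0 0 0;0.002 0 0 0;0 0 0 0"}}

```text
clock: 13.3
position: [0.552, 0.0255, 0.0947]
ee_rot: [0.387, 0.61, -0.39, 0.571]
ft_force: [-2.8, 0.0, 4.8]
grip_width: -0.001
```

```bash
python3 -c "
from h import *
st()"
```

```text
t 13.3 p [0.552  0.0255 0.0947] F [-2.8  0.   4.8] q7 [ 0.31  0.38 -0.51  1.76  0.17  1.1  -1.41] w -0.001
x [-0.048  0.027 -0.998] yaw y 23.4 yaw z -66.7
```

Request:
{"fn": "play_rows", "kwargs": {"increments": "0.002 0 0 0;0.002 0 0 0;0.001 0 0 0"}}

```text
clock: 13.6
position: [0.5521, 0.0255, 0.0942]
ee_rot: [0.386, 0.609, -0.39, 0.572]
ft_force: [-6.5, -0.9, 10.7]
grip_width: -0.001
```

```bash
python3 -c "
from h import *
st()
save(camera('scene'),'s10.png',(185,100,345,240))"
```

```text
t 13.6 p [0.5521 0.0255 0.0942] F [-6.5 -0.9 10.7] q7 [ 0.31  0.38 -0.51  1.76  0.17  1.1  -1.41] w -0.001
x [-0.047  0.025 -0.999] yaw y 23.4 yaw z -66.7
s10.png scale 4.285714285714286
```

View pics/s10.png

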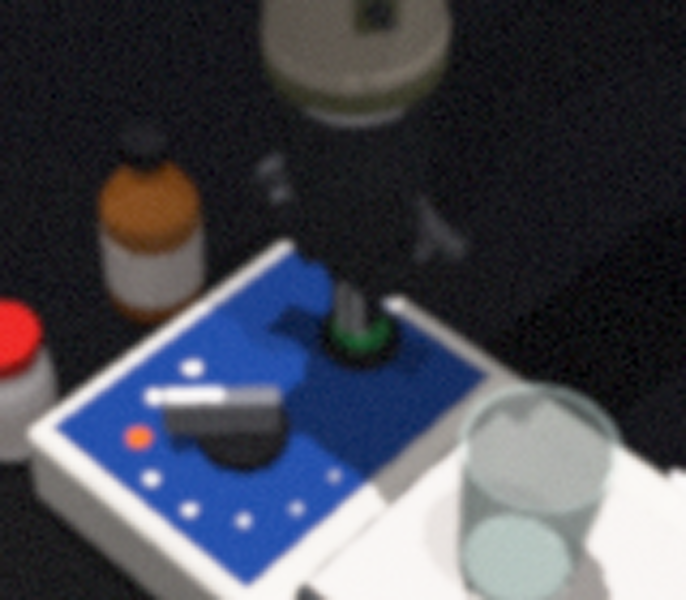

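The finger presses on the button near (352,335) and force rose to about 11 N with only 0.5 mm of motion, so something is at a hard stop. I'll compare the button's height in the two pictures.

Run:
```python
import cv2,numpy as np
a=cv2.imread('pics/s9.png')[270:390,290:430];b=cv2.imread('pics/s10.png')[270:390,290:430]
im=np.hstack([a,b]); im=cv2.resize(im,None,fx=2.8,fy=2.8,interpolation=cv2.INTER_CUBIC); cv2.imwrite('pics/cmp.png',cv2.convertScaleAbs(im,alpha=2,beta=10))
from h import *
c=camera('scene')
o=get_obs();M=Ro.from_quat(o['ee_rot']).as_matrix()
print('tip center',(proj(c,o['position']+M@[.008,0,0])-[185,100])*4.2857, 'btn', (proj(c,[.551,.0257,.088])-[185,100])*4.2857,(proj(c,[.551,.0257,.082])-[185,100])*4.2857)
print(np.round(o['torque'],2))
```

```text
tip center [356.97148204 321.32870255] btn [358.24874046 318.4638431 ] [357.7799871 325.5656663]
[-0.2   1.75  0.08]
```

View pics/cmp.png

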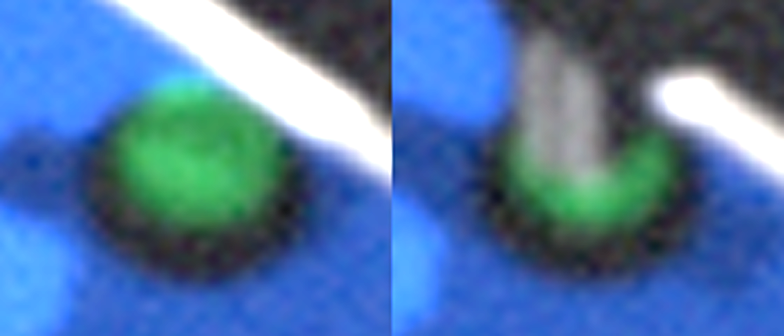

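The green rim's widest line dropped from about y 138 to 165 in the enlarged view, roughly the full travel, so the button looks fully down. I'll press a touch more, then release in small steps and read the spring force to confirm the travel.

Request:
{"fn": "play_rows", "kwargs": {"increments": "0.003 0 0 0;0.003 0 0 0"}}

```text
clock: 13.9
position: [0.5523, 0.0255, 0.0935]
ee_rot: [0.386, 0.609, -0.391, 0.573]
ft_force: [-15.9, -3.3, 38.0]
grip_width: 0.002
```

Request:
{"fn": "play_rows", "kwargs": {"increments": "-0.001 0 0 0;0 0 0 0"}}

```text
clock: 14.1
position: [0.5525, 0.0256, 0.0966]
ee_rot: [0.386, 0.608, -0.391, 0.573]
ft_force: [-1.2, 0.1, 2.8]
grip_width: -0.002
```

Request:
{"fn": "play_rows", "kwargs": {"increments": "-0.001 0 0 0;0 0 0 0"}}

```text
clock: 14.3
position: [0.5525, 0.0256, 0.0979]
ee_rot: [0.386, 0.608, -0.391, 0.573]
ft_force: [-1.3, -0.8, 3.4]
grip_width: 0.001
```

Request:
{"fn": "play_rows", "kwargs": {"increments": "-0.0015 0 0 0;0 0 0 0"}}

```text
clock: 14.5
position: [0.5526, 0.0256, 0.0992]
ee_rot: [0.386, 0.608, -0.391, 0.573]
ft_force: [-0.4, -0.2, 2.2]
grip_width: -0.003
```

Request:
{"fn": "play_rows", "kwargs": {"increments": "-0.0015 0 0 0;0 0 0 0"}}

```text
clock: 14.7
position: [0.5527, 0.0256, 0.1004]
ee_rot: [0.386, 0.608, -0.391, 0.573]
ft_force: [-0.3, 0.5, 0.6]
grip_width: -0.003
```

Request:
{"fn": "play_rows", "kwargs": {"increments": "-0.0015 0 0 0;0 0 0 0"}}

```text
clock: 14.9
position: [0.5528, 0.0256, 0.1018]
ee_rot: [0.386, 0.608, -0.391, 0.573]
ft_force: [-0.3, 0.4, 0.1]
grip_width: -0.002
```

Request:
{"fn": "play_rows", "kwargs": {"increments": "-0.0015 0 0 0;0 0 0 0"}}

```text
clock: 15.1
position: [0.5528, 0.0255, 0.1032]
ee_rot: [0.386, 0.608, -0.391, 0.573]
ft_force: [0.2, -0.3, 0.8]
grip_width: 0.0
```

The spring force faded out over about 6 mm, from TCP z 0.0945 to about 0.1005, so the button was fully pressed and has sprung back. Moving clear upward.

Request:
{"fn": "play_rows", "kwargs": {"increments": "-0.01 0 0 0;-0.03 0 0 0;-0.04 0 0 0;-0.04 0 0 0;-0.03 0 0 0;0 -0.02 0.02 0;0 -0.03 0.03 0;0 -0.03 0.03 0;0 -0.03 0.03 0;0 -0.03 0.03 0;0 -0.03 0.03 0;0 -0.02 0.02 0;0 0 0 0;0 0 0 0"}}

```text
clock: 16.5
position: [0.4574, -0.235, 0.2684]
ee_rot: [0.386, 0.607, -0.388, 0.577]
ft_force: [0.8, 0.5, -0.6]
grip_width: 0.001
```

```bash
python3 -c "
from h import *
st()
save(camera('top'),'top11.png');save(camera('scene'),'s11.png')"
```

```text
t 16.5 p [ 0.4574 -0.235   0.2684] F [ 0.8  0.5 -0.6] q7 [ 0.7   0.12 -0.33  1.66  0.03  1.41 -0.8 ] w 0.001
x [-0.037  0.022 -0.999] yaw y 23.7 yaw z -66.4
top11.png scale 1.5625
s11.png scale 1.5625
```

View pics/top11.png

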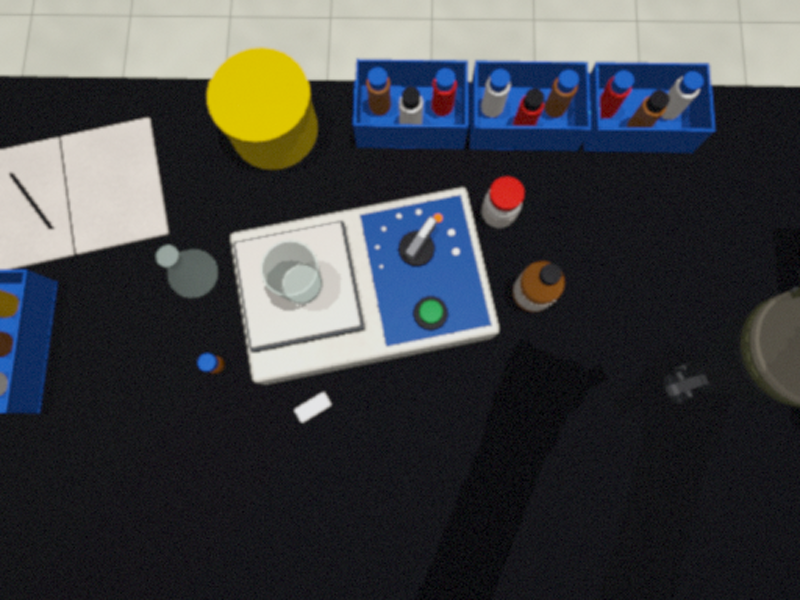

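View pics/s11.png

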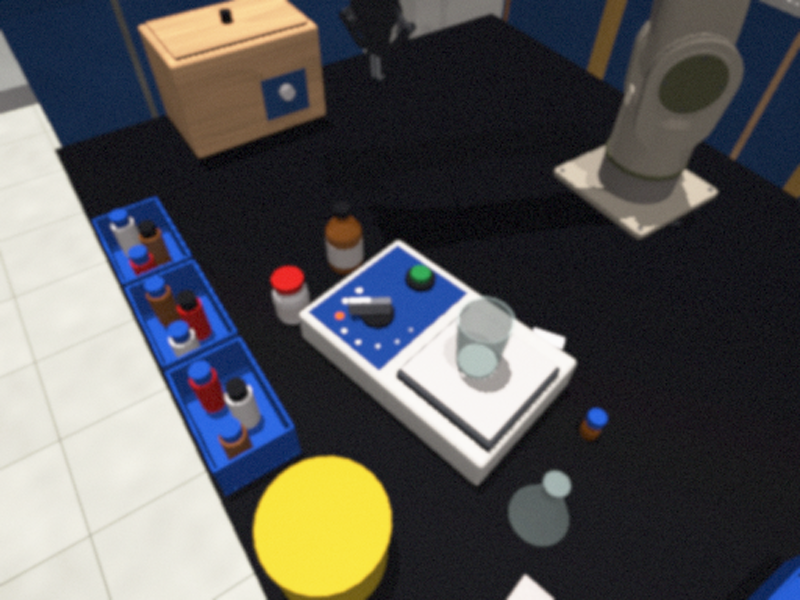

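The top view shows the pointer (432,222) on the orange dot (438,217), the button up at (431,312), the arm well clear at right, and every object where it was at the start. I'm handing in.

```bash
python3 -c "
from workcell import workorder
print(workorder.hand_in())"
```

```text
the job is handed in; nothing more can be done
None
```

The stirrer's selector is at speed five, and the start button was pressed and sprang back. I handed the job in at about 16.5 s.

- **Selector:** it started in click 2. I pushed it three clicks with the closed fingertips, one at a time. The forces I read after each push were no higher than the sensor noise of about 1 N. After I moved clear, the top view showed the pointer on the orange dot. The scene view put its tip within about 3 px, in the enlarged crop, of where speed five should be.
- **Button:** I pressed it only after checking the selector. It went down to its stop, and as I let go the spring force faded over about 6 mm, so it was fully pressed. My first estimate of the button's height was about 3 mm too low.
- **Press force:** while making sure the button was fully down, the fingertip force on the stop briefly reached about 38 N upward, about 41 N with the sideways part. That is well under the 120 N wrist limit, but it was harder than a gentle press needed.
- **Surroundings:** by eye in the last pictures, the beaker, bottle, jar, flask, vial and eraser stand where they were, and the arm touches nothing.

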